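# Stand the toppled strap case back in its row and hold the end plate tight

## Robot

A 7-joint arm with a two-finger parallel gripper is mounted at the origin on the work surface. World frame = base frame: x ahead of the robot, y to its left, z up, the work surface at z = 0. Lengths are in mm, angles in rad, forces in N, time in s.
With the tool pointing down it reaches from about 425 to 875 mm from the base axis. Payload 8.4 kg.
Tool frame: the origin (TCP) lies on the mounting face of the last link; the fingertips stand 173 mm ahead of it and the grasp point (between the pads) lies 155 mm ahead of it; x points along the fingers, z is the direction in which the jaws open and shut, and the axes are right-handed (so a half turn about x gives the same grasp; the last joint's range is limited). The gripper opens to 85 mm and grips with 20 to 120 N. Pads are 22 mm wide; open, the fingers measure 114 mm over their backs; the gripper's body (76 mm by 85 mm) begins 54 mm behind the grasp point. The pads swing forward as they close: fully open they stand 13 mm farther back than shut.
Start: joints at [1.119, 0.333, 0.04, 1.465, -0.013, 1.343, -0.059], TCP at [224.571, -609.952, 404.708] pointing down, gripper open.
Joint ranges: [-2.58, 2.58], [-0.38, 2.09], [-1.3, 1.39], [0.25, 2.4], [-1.5, 4.64], [0.08, 2.09], [-2.65, 2.65]. Speed limits (rad/s): [2.22, 2.22, 2.79, 2.79, 3.14, 3.14, 3.14].

## Interface

Orientations are given as a unit quaternion [x, y, z, w].
In Python, from plant import bot, vision gives the robot as it stands. Calls block until the motion is done:
- bot.goto(position, orientation): joint-space move of the TCP to a pose.
- bot.line_to(position, frame=None, vel=150): straight line of the TCP; frame=None keeps the orientation; vel is the mean speed in mm/s.
- bot.set_joints(angles): joint-space move.
- bot.command_gripper(opening, newtons=None): finger opening in mm; newtons is the grip in N (None keeps the last); returns when the fingers have stopped.
- bot.sleep(seconds).
- bot.ik(position, orientation): joint angles nearest the present ones, or None.
- vision.get_image(name): name is "scene" or "top" or "wrist"; returns a dict with "image" (480x640x3 uint8, red, green, blue), "vfov" (degrees; the focal length in pixels is half the picture's height over the tangent of half this angle, whatever the lens; pixels are square), "cx", "cy" (the principal point, pixels), "dist" ([k1, k2, p1, p2, k3] as OpenCV has them; the pictures are not rectified), "T" (4x4, takes a point from camera to world coordinates). Camera axes: x right, y down, z forward; pixel columns grow to the right and rows downward; lengths in mm; the calibration is good to about 2 mm. A picture is of the moment at which its call begins. There is no depth.
A pose or a line that the arm cannot do raises bot.Unreachable and nothing moves.
- bot.finish_job(): hands the job in, once; it reports no verdict.
Readings, each from a call of its own:
- bot.get_clock(): time.
- bot.get_q(): joint angles.
- bot.get_joint_velocities(): joint speeds.
- bot.get_effort(): joint torques, N m.
- bot.get_ee_pos(): TCP position.
- bot.get_eef_rot(): TCP orientation.
- bot.get_ft_force(): force on the tool from outside, world axes, zero at the start.
- bot.get_moment(): the same for the moment, N m.
- bot.get_finger_gap(): finger opening in mm.
Only numpy, scipy, OpenCV 4.12 (cv2) and the standard library are available. Lean on these libraries where they do the work, as an engineer would, in place of code of your own. Each camera call takes 0.05 s, during which the arm holds its last target.

## Task

One strap case has toppled forward out of the row on the display board. Stand it upright again in the gap it left in the lane, strap side to the front like its neighbours, then slide the end plate along until the row is closed up against the end stop, and keep pressing on the plate with a steady push of about 10 N so that a colleague can tighten its clamp screw. Finish while still holding that push; do not knock over the other cases, crush the row or disturb the watch, loupe, jar and screwdriver on the bench.

Things in the scene. Friction and masses are not known exactly. Their poses are not given: they have to be found in the camera images.
- board: white display board lying fixed on the bench, 340 mm (its x) by 240 mm (its y), 18 mm thick, oak strip along its front (-y) edge; origin at the centre of its underside. A lane for the cases runs along its x at y = +69 mm; in front of the lane's lip the board is bare
- lane (a point): point on the lane's floor (18 mm above the bench), on its centre line, midway along the board; axes as the board's. The lane is 62 mm wide, between an aluminium rail behind (24 mm wide, 30 mm tall, at this point's y 31 to 55 mm) and an oak lip in front (6 mm wide, 6 mm tall, at y -31 to -37 mm)
- end_stop: fixed aluminium angle plate across the lane at the board's +x end, 56 mm wide, 95 mm tall; origin on the lane floor at the middle of the face that the row is pressed against, 145 mm from the middle of the lane
- end_plate: aluminium plate across the lane, 6 mm thick, 56 mm wide, 2 to 100 mm above the lane floor (cases stand 20 mm higher). Origin: lane floor, middle of its inner (+x) face, which bears on the row. Slides along board +x, 0.8 N friction, stays where left; row closed: 144 mm from the stop. Its shoe on the rail reaches 48 mm back, clamp screw up to 80 mm above the bench
- push_point (a point): point on the outer (-x) face of the end plate, at the middle of its width, 85 mm above the lane floor (103 mm above the bench); pushed here, where the plate is bare and open from above
- case_fallen: grey plastic strap case, a box 36 mm thick along the lane (its x), 50 mm deep (its y), 120 mm tall (its z), about 60 g; strap and paper label show on its front face, which looks to its own -y; lid seam 10 mm below its top; origin at the centre of its foot; it lies on its front face on the bare part of the board, top towards the board's front (-y) edge, so its own +y points up
- fallen_front (a point): centre of the front (strap) face of the toppled case, 60 mm from its foot
- fallen_top (a point): centre of the top of the toppled case
- case_stop: grey plastic strap case, a box 36 mm thick along the lane (its x), 50 mm deep (its y), 120 mm tall (its z), about 60 g; strap and paper label show on its front face, which looks to its own -y; lid seam 10 mm below its top; origin at the centre of its foot; stands in the lane next to the end stop
- case_mid: grey plastic strap case, a box 36 mm thick along the lane (its x), 50 mm deep (its y), 120 mm tall (its z), about 60 g; strap and paper label show on its front face, which looks to its own -y; lid seam 10 mm below its top; origin at the centre of its foot; stands in the lane on the robot's side of the gap; the gap from it to case_stop, where the toppled case belongs, is 110 to 130 mm
- case_plate: grey plastic strap case, a box 36 mm thick along the lane (its x), 50 mm deep (its y), 120 mm tall (its z), about 60 g; strap and paper label show on its front face, which looks to its own -y; lid seam 10 mm below its top; origin at the centre of its foot; stands in the lane between case_mid and the end plate
- loupe: black watchmaker's loupe standing on the bench, 36 mm across, 30 mm tall; bystander; origin at its underside
- jar: small amber glass jar with a steel cap, 52 mm across, 62 mm tall; bystander; origin at its underside
- screwdriver: screwdriver lying on the bench, 140 mm long; bystander; origin at its underside
- watch: steel watch head without strap lying dial up, 40 mm across, 11 mm tall; bystander; origin at its underside
There are look-alikes about, which are no part of the job. What is shaped like the case_mid but pink, purple or yellow is not meant.

How it is judged:
By the outcome, as a careful person would: the job done as asked, in the order asked, and still so for the second after the job is handed in, while the arm keeps its last pose, push and grip.
It also fails if it takes over 64 s, if anything falls off the work surface, if the arm or the gripper's body presses on something with over 40 N, if the wrist force passes 120 N, or if a joint passes its speed limit or range.

## Working session

There is one attempt and no reset: what is moved stays moved. The work goes in short steps, each a Python script; the robot and the scene stay as the last script left them, time stands still between calls to the robot, and variables do not carry over. Pictures are saved under pics/ and viewed, and the job is handed in when it is done.

```bash
ls; mkdir -p pics; python3 - <<'E'
from plant import bot, vision
import cv2
print(bot.get_clock())
for n in ("scene","top","wrist"):
    d=vision.get_image(n)
    cv2.imwrite(f"pics/{n}0.png",d["image"][:,:,::-1])
    print(n,d["vfov"],d["cx"],d["cy"],d["dist"],d["T"])
print(bot.get_ee_pos(),bot.get_eef_rot(),bot.get_finger_gap(),bot.get_clock(),bot.get_ft_force())
E
```

```text
pics
0.0
scene 46.13896394039079 316.6201658303952 239.091254994056 [0.05196558 0.         0.         0.         0.        ] [[-1.07786855e-01  6.38102492e-01 -7.62369467e-01  1.49947547e+03]
 [ 9.94119348e-01  6.11359151e-02 -8.93818831e-02  1.08589318e+02]
 [-1.04266473e-02 -7.67520430e-01 -6.40939681e-01  8.98059109e+02]
 [ 0.00000000e+00  0.00000000e+00  0.00000000e+00  1.00000000e+00]]
top 48.27679664174529 328.9423151359318 233.06314713938372 [-0.08992047  0.          0.          0.          0.        ] [[ 1.52707661e-02 -9.93094561e-01  1.16318516e-01  4.74100072e+02]
 [-9.99836537e-01 -1.40401447e-02  1.13918117e-02 -9.86978328e+00]
 [-9.68001745e-03 -1.16473464e-01 -9.93146630e-01  1.17969000e+03]
 [ 0.00000000e+00  0.00000000e+00  0.00000000e+00  1.00000000e+00]]
wrist 71.24979639094497 323.063171447972 242.7983696915781 [-0.02673107  0.          0.          0.          0.        ] [[ 3.45438960e-01 -8.86502295e-01 -3.07872711e-01  3.03523320e+02]
 [-9.38438152e-01 -3.27158190e-01 -1.10911463e-01 -5.81489619e+02]
 [-2.39981255e-03  3.27232639e-01 -9.44940761e-01  3.71580608e+02]
 [ 0.00000000e+00  0.00000000e+00  0.00000000e+00  1.00000000e+00]]
[ 224.52494257 -609.83711376  404.0158032 ] [ 0.40473815  0.58036476 -0.40427922  0.57958786] 85.32439009520098 0.15 [ 0.67475206  0.29173678 -0.01661923]
```

View pics/scene0.png

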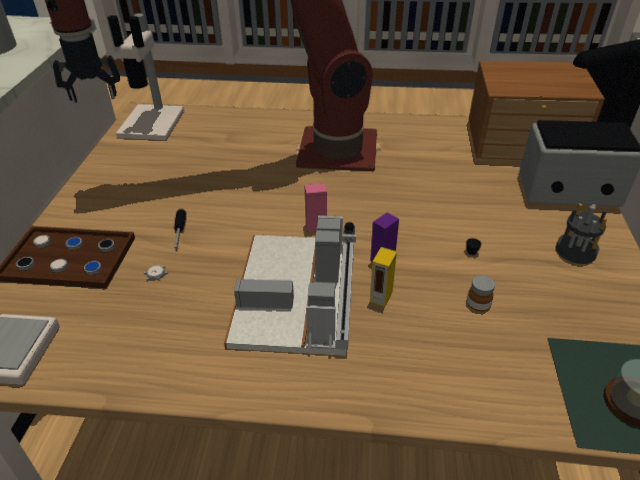

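View pics/top0.png

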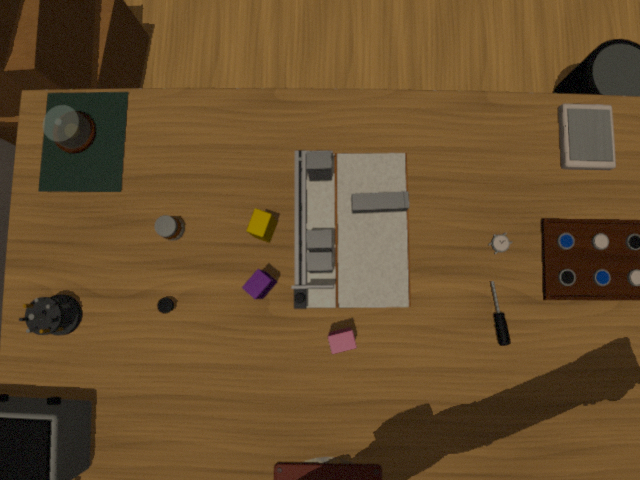

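View pics/wrist0.png

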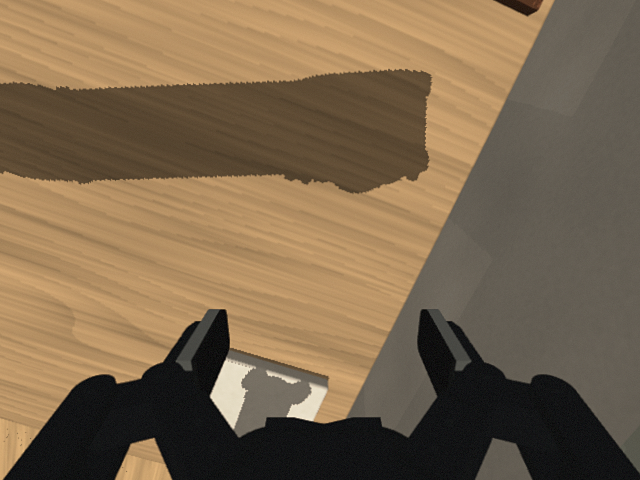

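```bash
cat > h.py <<'E'
import numpy as np, cv2
from plant import bot, vision
from scipy.spatial.transform import Rotation as R
def cam(n):
    d=vision.get_image(n); f=240/np.tan(np.radians(d["vfov"])/2)
    K=np.array([[f,0,d["cx"]],[0,f,d["cy"]],[0,0,1.]])
    return dict(img=d["image"],K=K,D=np.array(d["dist"],float),T=np.array(d["T"]))
def proj(c,P):
    P=np.atleast_2d(P).astype(float); M=np.linalg.inv(c["T"])
    return cv2.projectPoints(P,cv2.Rodrigues(M[:3,:3])[0],M[:3,3],c["K"],c["D"])[0][:,0]
def ray(c,uv):
    u=cv2.undistortPoints(np.array([[uv]],float),c["K"],c["D"])[0,0]
    d=c["T"][:3,:3]@np.r_[u,1]; return c["T"][:3,3],d/np.linalg.norm(d)
def onz(c,uv,z):
    o,d=ray(c,uv); return o+d*(z-o[2])/d[2]
def tri(*obs):
    A=np.zeros((3,3));b=np.zeros(3);L=[]
    for c,uv in obs:
        o,d=ray(c,uv);Q=np.eye(3)-np.outer(d,d);A+=Q;b+=Q@o;L.append((Q,o))
    p=np.linalg.solve(A,b); return p,[np.linalg.norm(Q@(p-o)) for Q,o in L]
def crop(c,x0,y0,x1,y1,s,name):
    cv2.imwrite("pics/"+name,cv2.cvtColor(cv2.resize(c["img"][y0:y1,x0:x1],None,fx=s,fy=s,interpolation=cv2.INTER_CUBIC),cv2.COLOR_RGB2BGR))
E
python3 - <<'E'
from h import *
import pickle
s=cam("scene");t=cam("top");pickle.dump((s,t),open("st.pkl","wb"))
crop(s,220,205,400,360,4,"s1.png");crop(t,230,140,420,320,3.3,"t1.png")
E
```

```text
(no output)
```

View pics/s1.png

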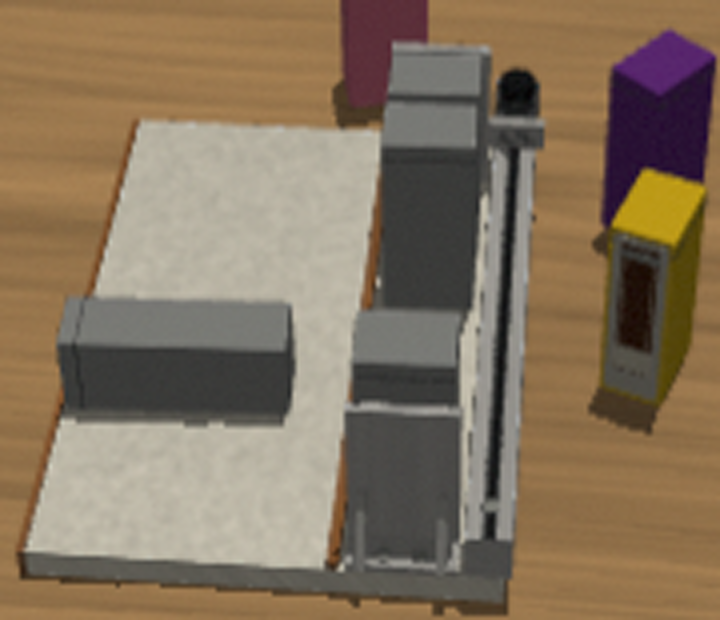

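View pics/t1.png

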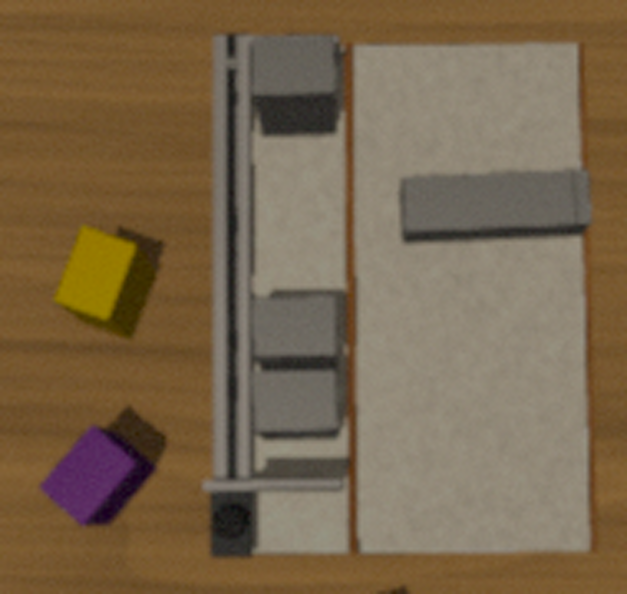

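```bash
cat > fit.py <<'E'
from h import *
import pickle
from scipy.optimize import least_squares
s,t=pickle.load(open("st.pkl","rb"))
S=lambda x,y:(220+(x+.5)/4-.5,205+(y+.5)/4-.5)
Tt=lambda x,y:(230+(x+.5)/3.3-.5,140+(y+.5)/3.3-.5)
print("tri frontx+",tri((s,S(20,552)),(t,Tt(581,42))),"front x-",tri((s,S(137,120)),(t,Tt(594,553))))
obs=[(s,(170,-120,18),S(20,552)),(t,(170,-120,18),Tt(581,42)),(s,(-170,-120,18),S(137,120)),(t,(-170,-120,18),Tt(594,553)),
(t,(170,124,48),Tt(213,35)),(s,(170,124,48),S(513,541))]
def wp(p,P):
    P=np.atleast_2d(P).astype(float); c,s_=np.cos(p[2]),np.sin(p[2])
    return np.c_[p[0]+c*P[:,0]-s_*P[:,1],p[1]+s_*P[:,0]+c*P[:,1],P[:,2]]
f=lambda p:np.concatenate([proj(c,wp(p,P))[0]-uv for c,P,uv in obs])
r=least_squares(f,[550,-40,0.]);print(r.x,f(r.x).round(1))
B=r.x
# fallen: triangulate top-surface corners (z=68): foot/+x, foot/-x, top/+x, top/-x
pts=dict(footm=(S(289,306),Tt(403,239)),topm=(S(84,297),Tt(590,228)),footp=(S(291,348),Tt(402,177)),topp=(S(60,345),Tt(587,168)))
c_,s_=np.cos(B[2]),np.sin(B[2])
for k,(a,b) in pts.items():
    p,e=tri((s,a),(t,b)); print(k,p.round(1),np.round(e,1), np.r_[np.array([[c_,s_],[-s_,c_]])@(p[:2]-B[:2]),p[2]].round(1))
np.save("B.npy",B)
def box(x0,x1,y0,y1,z0,z1): return np.array([[x,y,z] for x in(x0,x1) for y in(y0,y1) for z in(z0,z1)])
def b2w(P): return wp(B,P)
def dr(img,c,P,o,sc,col):
    q=((proj(c,P)-o)*sc+sc/2-.5).astype(int)
    for i in range(8):
        for j in range(i):
            if bin(i^j).count("1")==1: cv2.line(img,q[i].tolist(),q[j].tolist(),col,1,cv2.LINE_AA)
if __name__=="__main__":
  for c,o,w,sc,n in((s,(220,205),(180,155),4,"s2.png"),(t,(230,140),(190,180),3.3,"t2.png")):
    im=cv2.cvtColor(cv2.resize(c["img"][o[1]:o[1]+w[1],o[0]:o[0]+w[0]],None,fx=sc,fy=sc,interpolation=cv2.INTER_CUBIC),cv2.COLOR_RGB2BGR)
    dr(im,c,b2w(box(-170,170,-120,120,0,18)),o,sc,(0,0,255))
    dr(im,c,b2w(box(-170,170,100,124,18,48)),o,sc,(0,255,0))
    dr(im,c,b2w(box(145,146,41,97,18,113)),o,sc,(255,255,0))
    cv2.imwrite("pics/"+n,im)
E
python3 fit.py
```

```text
tri frontx+ (array([ 792.6948721 , -163.07694138,   20.31024735]), [np.float64(1.5174355378269593), np.float64(1.5174355378270619)]) front x- (array([ 451.57560863, -171.12655353,   19.03495271]), [np.float64(1.5774286441876941), np.float64(1.5774286441876408)])
[ 6.18914959e+02 -4.69115411e+01  2.55816329e-02] [-0.3  0.4 -1.1  0.7 -0.7  0.4 -0.8 -0.1 -0.   0.5 -0.9  0.2]
footm [650.1 -44.8  63.5] [0.3 0.3] [31.2  1.3 63.5]
topm [ 657.5 -158.7   67.1] [4.9 4.9] [  35.7 -112.8   67.1]
footp [688.5 -40.8  71. ] [2.5 2.5] [69.7  4.4 71. ]
topp [ 696.3 -159.6   69.6] [1.9 1.9] [  74.5 -114.7   69.6]
```

```bash
cat > ikc.py <<'E'
from h import *
B=np.load("B.npy"); Rb=R.from_euler("z",B[2]).as_matrix()
def b2w1(p): return Rb@np.array(p,float)+np.r_[B[:2],0]
def ori(a,flip=1,yaw=0.,jaw="x"):
    """a: tilt from straight down toward +Y board (tool dir=(0,sin a,-cos a))"""
    x=np.array([0,np.sin(a),-np.cos(a)]); z=np.array([1.,0,0])*flip
    M=np.c_[x,np.cross(z,x),z]
    return Rb@R.from_euler("z",yaw).as_matrix()@M
def tcp(g,M,d=155): return np.array(g)-M[:,0]*d
def Q(M): return R.from_matrix(M).as_quat()
E
python3 - <<'E'
from ikc import *
w=vision.get_image("wrist");M=R.from_quat(bot.get_eef_rot()).as_matrix()
print((M.T@(w["T"][:3,3]-bot.get_ee_pos())).round(1),(M.T@w["T"][:3,:3]).round(2))
g=b2w1([54,-90,43]); pl=b2w1([60,69,118+0])
for fl in(1,-1):
  for a in (0,30,45,60,75):
    out=[]
    for P,aa in((g,a),(pl,a-90)):
        m=ori(np.radians(aa),fl); q=bot.ik(tcp(P,m),Q(m)); out.append(None if q is None else np.round(q,2))
    print(fl,a,out)
for jd in (0,90,180,270):
  for h in (103,150,450):
    m=R.from_euler("z",jd,degrees=True).as_matrix()@ori(0); q=bot.ik(tcp(b2w1([-150,69,h]),m,173),Q(m)); print(jd,h,None if q is None else np.round(q,2))
E
```

```text
[32.4 83.9  0.7] [[ 0.   -0.33  0.94]
 [-0.   -0.94 -0.33]
 [ 1.    0.   -0.  ]]
1 0 [array([ 0.51,  0.64, -0.53,  1.54,  0.35,  1.06, -0.08]), array([-0.46,  1.06, -0.15,  1.33,  1.26,  2.  , -0.92])]
1 30 [array([ 0.7 ,  0.79, -0.51,  1.39, -0.15,  1.21,  0.38]), array([ 0.02,  0.96, -0.84,  1.4 ,  1.36,  1.98, -0.94])]
1 45 [array([ 0.75,  0.91, -0.5 ,  1.3 , -0.34,  1.35,  0.52]), array([ 0.12,  0.85, -0.88,  1.44,  1.19,  1.78, -0.88])]
1 60 [array([ 0.78,  1.05, -0.48,  1.2 , -0.5 ,  1.5 ,  0.62]), array([ 0.21,  0.72, -0.83,  1.48,  0.95,  1.54, -0.76])]
1 75 [array([ 0.79,  1.19, -0.46,  1.1 , -0.65,  1.67,  0.67]), array([ 0.27,  0.61, -0.72,  1.5 ,  0.66,  1.32, -0.56])]
-1 0 [array([-0.61,  0.96,  1.2 ,  1.6 , -0.94,  1.25, -2.35]), array([-0.46,  1.06, -0.15,  1.33,  1.26,  2.  ,  2.22])]
-1 30 [array([ 0.37,  0.73, -0.01,  1.41, -0.5 ,  1.26, -2.53]), array([ 0.05,  1.  , -0.91,  1.4 ,  1.41,  2.02,  2.2 ])]
-1 45 [array([ 0.44,  0.85,  0.02,  1.32, -0.7 ,  1.45, -2.4 ]), array([ 0.23,  0.97, -1.1 ,  1.44,  1.34,  1.91,  2.23])]
-1 60 [array([ 0.47,  0.99,  0.06,  1.22, -0.88,  1.65, -2.31]), array([ 0.35,  0.85, -1.1 ,  1.47,  1.13,  1.68,  2.31])]
-1 75 [array([ 0.43,  1.15,  0.22,  1.13, -1.15,  1.9 , -2.24]), array([ 0.49,  0.78, -1.1 ,  1.49,  0.91,  1.47,  2.45])]
0 103 [ 0.56  0.14 -0.73  2.02  0.11  1.02 -0.2 ]
0 150 [ 0.57  0.07 -0.72  1.97  0.05  1.12 -0.15]
0 450 [ 0.63 -0.04 -0.72  1.45 -0.03  1.73 -0.07]
90 103 [ 0.63  0.15 -0.81  2.02  0.13  1.03  1.36]
90 150 [ 0.63  0.08 -0.78  1.97  0.06  1.12  1.42]
90 450 [ 0.62 -0.04 -0.71  1.45 -0.03  1.73  1.5 ]
180 103 None
180 150 None
180 450 None
270 103 [ 0.51  0.13 -0.68  2.02  0.1   1.02 -1.76]
270 150 [ 0.54  0.07 -0.69  1.97  0.05  1.12 -1.72]
270 450 [ 0.61 -0.04 -0.7   1.45 -0.03  1.73 -1.64]
```

```bash
python3 - <<'E'
from ikc import *
import pickle
m=ori(np.radians(0))
for z in (560,520,480):
    p=b2w1([20,-60,z]); q=bot.ik(p,Q(m)); print(z,q)
    if q is not None: break
bot.goto(p,Q(m)); print(bot.get_clock())
w=cam("wrist");pickle.dump(w,open("wA.pkl","wb"));crop(w,0,0,640,480,1.25,"wA.png")
p2=b2w1([60,60,z]);print(bot.ik(p2,Q(m)))
E
```

```text
560 [ 4.81141960e-01  3.56075535e-01 -5.54468264e-01  1.16347669e+00
  1.85505584e-01  1.67013528e+00 -5.68324888e-04]
2.6917
[ 0.28836966  0.42810544 -0.59219265  1.07718587  0.23582083  1.69885751
 -0.20458424]
```

View pics/wA.png

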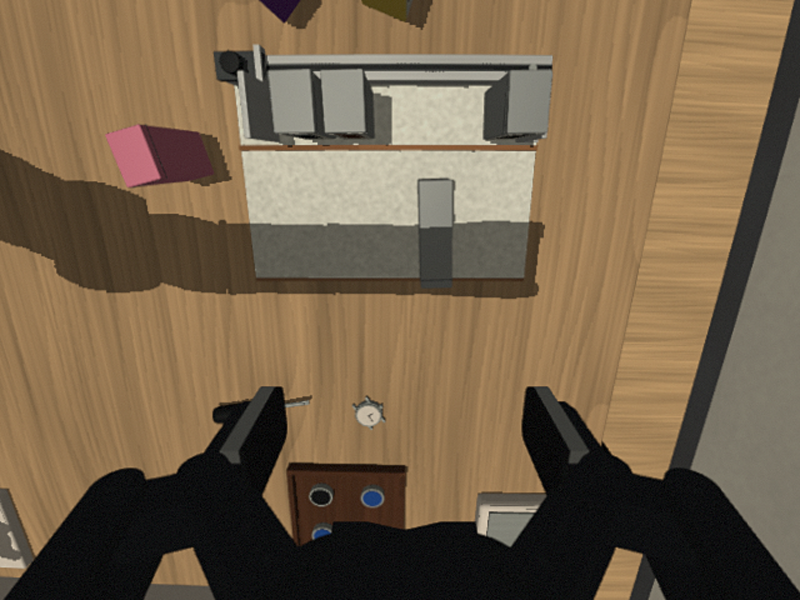

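```bash
python3 - <<'E'
from h import *
import pickle
w=pickle.load(open("wA.pkl","rb"));crop(w,165,35,455,240,2.7,"wA2.png")
E
```

```text
(no output)
```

View pics/wA2.png

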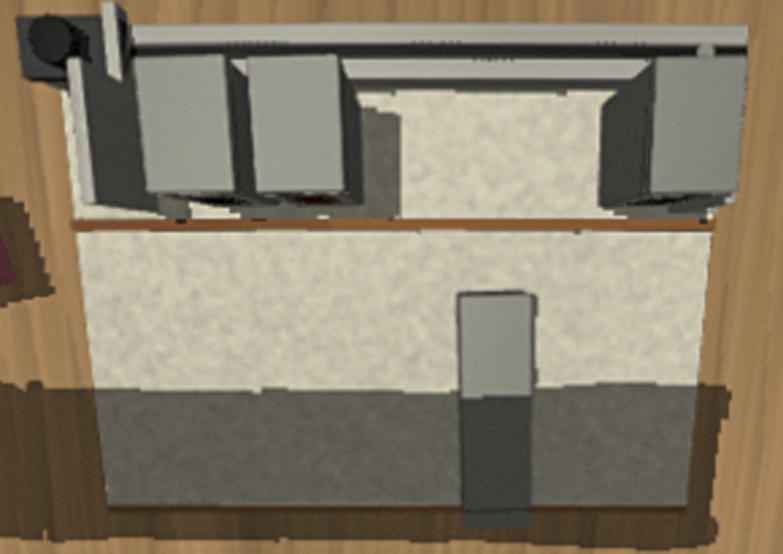

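```bash
cat > fit2.py <<'E'
from h import *
import pickle
from scipy.optimize import least_squares
s,t=pickle.load(open("st.pkl","rb"));w=pickle.load(open("wA.pkl","rb"))
S=lambda x,y:(220+(x+.5)/4-.5,205+(y+.5)/4-.5)
Tt=lambda x,y:(230+(x+.5)/3.3-.5,140+(y+.5)/3.3-.5)
W=lambda x,y:(165+(x+.5)/2.7-.5,35+(y+.5)/2.7-.5)
def tf(p,P):
    P=np.atleast_2d(P).astype(float); c,s_=np.cos(p[2]),np.sin(p[2])
    return np.c_[p[0]+c*P[:,0]-s_*P[:,1],p[1]+s_*P[:,0]+c*P[:,1],P[:,2]]
ob=[(s,(170,-120,18),S(20,552)),(t,(170,-120,18),Tt(581,42)),(s,(-170,-120,18),S(137,120)),(t,(-170,-120,18),Tt(594,553)),
(t,(170,124,48),Tt(213,35)),(s,(170,124,48),S(513,541)),(w,(-170,-120,18),W(107,505)),(w,(170,-120,18),W(686,506)),(w,(170,124,48),W(747,26))]
oc=[(w,(-18,0,68),W(459,293)),(w,(18,0,68),W(531,294)),(w,(-18,-120,68),W(463,527)),(w,(18,-120,68),W(529,527)),
(t,(18,0,68),Tt(402,178)),(t,(18,-120,68),Tt(588,170)),(s,(-18,0,68),S(289,306)),(s,(18,0,68),S(291,348)),(s,(18,-120,68),S(60,346))]
def res(p):
    a=[proj(c,tf(p[:3],P))[0]-uv for c,P,uv in ob]
    b=[proj(c,tf(p[:3],tf(p[3:],P)))[0]-uv for c,P,uv in oc]
    return np.concatenate(a+b)
r=least_squares(res,[619,-47,.025,52,2,0],loss="soft_l1")
print(r.x.round(3)); print(res(r.x).reshape(-1,2).round(1).tolist())
B=r.x[:3];np.save("B.npy",B);np.save("F.npy",r.x[3:])
inv=lambda p:(np.array([[np.cos(B[2]),np.sin(B[2])],[-np.sin(B[2]),np.cos(B[2])]])@(p[:2]-B[:2]))
for n,L in dict(plate=[(137,57),(225,55),(147,190),(233,190)],mid=[(247,56),(337,55),(256,191),(343,191)],stop=[(656,57),(746,57),(651,189),(741,192)]).items():
    P=np.array([inv(onz(w,W(*q),138)) for q in L]); print(n,P.round(1).tolist(),P.mean(0).round(1))
for q in [(80,58),(95,203),(68,62),(84,203)]: print("pl",inv(onz(w,W(*q),118)).round(1))
# triangulated heights: fallen upper face, mid top
print(tri((w,W(531,294)),(t,Tt(402,178)),(s,S(291,348))))
print("plate mid corner",tri((s,S(381,151)),(w,W(343,191))),tri((s,S(476,150)),(w,W(337,55))))
print("plate stop topcorner",tri((s,S(358,313)),(w,W(651,189))))
E
python3 fit2.py
```

```text
[ 6.18908e+02 -4.67780e+01  2.40000e-02  5.19860e+01  2.61900e+00
  2.80000e-02]
[[-0.3, 0.4], [-1.0, 0.8], [-0.5, 0.4], [-0.9, -0.0], [0.0, 0.4], [-0.9, 0.3], [-0.7, 0.9], [0.0, 0.4], [0.5, -0.9], [-0.4, 0.1], [0.3, -1.1], [-0.3, 0.5], [0.4, -0.2], [-0.7, -0.0], [-0.3, 0.3], [0.3, -0.6], [-1.7, 1.1], [-1.7, -0.3]]
plate [[-92.7, 93.5], [-58.6, 93.9], [-93.3, 45.5], [-58.7, 45.3]] [-75.9  69.6]
mid [[-50.2, 93.5], [-15.5, 93.7], [-49.5, 44.9], [-14.6, 44.7]] [-32.4  69.2]
stop [[107.3, 93.1], [142.1, 93.3], [108.8, 45.5], [145.2, 44.6]] [125.8  69.1]
pl [-121.8   97.1]
pl [-121.8   41.8]
pl [-126.9   95.7]
pl [-126.6   41.8]
(array([688.05460977, -41.62585959,  70.45375611]), [np.float64(1.5942245851034271), np.float64(1.6571827911841082), np.float64(3.251098213231925)])
plate mid corner (array([602.76954249,  -1.28801996, 134.68426862]), [np.float64(0.9616167213918458), np.float64(0.9616167213918413)]) (array([600.7617254 ,  48.03999044, 137.35514788]), [np.float64(1.4343956074263526), np.float64(1.4343956074263204)])
plate stop topcorner (array([726.72717895,   1.8558915 , 137.12828408]), [np.float64(0.43545100169933276), np.float64(0.4354510016992743)])
```

```bash
cat > plan.py <<'E'
from ikc import *
F=np.load("F.npy"); A=np.radians(65)
Rf=R.from_euler("z",F[2]).as_matrix()
gB=np.r_[F[:2],0]+Rf@np.array([0,-95,45.])
MG=ori(A,1,F[2]); MP=ori(A-np.pi/2,1,0)
G=b2w1(gB)
E
python3 - <<'E'
from plan import *
print(G,gB)
print("pre",bot.ik(tcp(G,MG,275),Q(MG)),bot.ik(tcp(G,MG),Q(MG)))
for h in (113,260): print(h,bot.ik(tcp(b2w1([48,69,h]),MP),Q(MP)))
bot.goto(tcp(G,MG,275),Q(MG)); bot.command_gripper(75); print(bot.get_clock(),bot.get_ee_pos()-tcp(G,MG,275),bot.get_ft_force())
w=cam("wrist");import pickle;pickle.dump(w,open("wB.pkl","wb"));crop(w,0,0,640,480,1.25,"wB.png")
E
```

```text
[ 675.79866635 -137.77471683   45.        ] [ 54.67988814 -92.34236644  45.        ]
pre [ 0.85559714  1.19317597 -0.56148463  0.85371044 -0.42734858  1.80545764
  0.53446441] [ 0.83860489  1.1377752  -0.59510597  1.12864435 -0.43621432  1.56606093
  0.58152079]
113 [ 0.05952409  0.58216259 -0.51898101  1.53097597  0.69869124  1.34912279
 -0.6349555 ]
260 [ 0.06583726  0.46628483 -0.53836371  1.37951188  0.62821026  1.56132278
 -0.49441112]
4.3 [0.78760259 0.9444184  2.11028921] [-0.78108115 -0.08699597 -0.56050328]
```

View pics/wB.png

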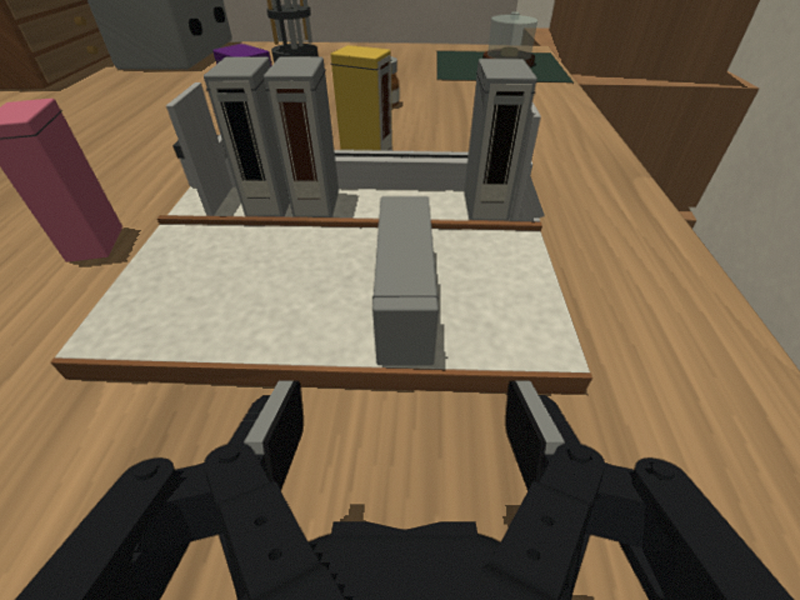

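```bash
python3 - <<'E'
from plan import *
import pickle
w=pickle.load(open("wB.pkl","rb"))
P=[[-18,-120,68],[18,-120,68],[-18,-120,18],[18,-120,18],[-18,0,68],[18,0,68]]
for p in P: print(p,(proj(w,b2w1(np.r_[F[:2],0]+Rf@np.array(p)))[0]*1.25).round(0))
bot.line_to(tcp(G,MG),vel=100); print(bot.get_clock(),bot.get_ee_pos()-tcp(G,MG),bot.get_ft_force())
w=cam("wrist");crop(w,0,0,640,480,1.25,"wC.png")
E
```

```text
[-18, -120, 68] [369. 305.]
[18, -120, 68] [437. 305.]
[-18, -120, 18] [374. 363.]
[18, -120, 18] [432. 363.]
[-18, 0, 68] [379. 192.]
[18, 0, 68] [428. 192.]
5.7 [ 0.06292395 -0.81334491  0.27177037] [ 0.85927671  0.57545412 -0.32995411]
```

View pics/wC.png

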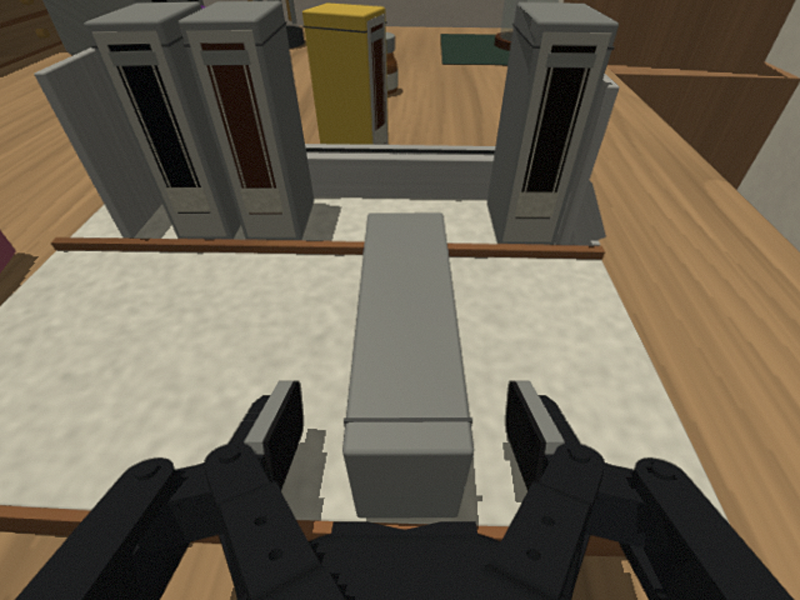

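```bash
python3 - <<'E'
from plan import *
bot.command_gripper(30,35); print("gap",bot.get_finger_gap(),bot.get_clock(),bot.get_ft_force())
p=bot.get_ee_pos()
bot.line_to(p+np.array([0,0,60]),vel=100); print("gap",bot.get_finger_gap(),bot.get_clock(),bot.get_ft_force(),bot.get_moment())
w=cam("wrist");crop(w,0,0,640,480,1.25,"wD.png")
s=cam("scene");crop(s,220,160,400,310,4,"sD.png")
E
```

```text
gap 35.47067797257694 6.1833 [-0.71808369 -0.89921969 -0.21243757]
gap 35.50222770729122 6.9333 [-0.01856811 -0.04911518 -1.06643646] [-1.11592825 -0.05811425 -0.02247379]
```

View pics/wD.png

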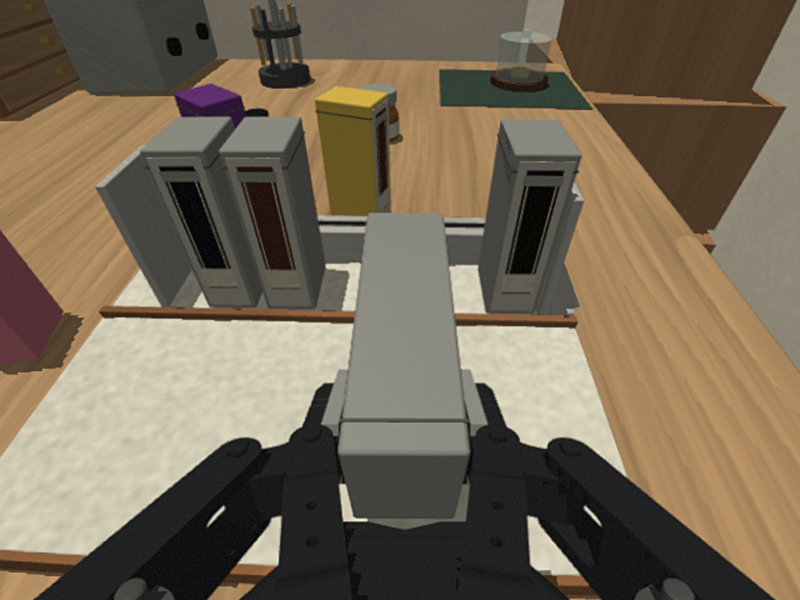

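View pics/sD.png

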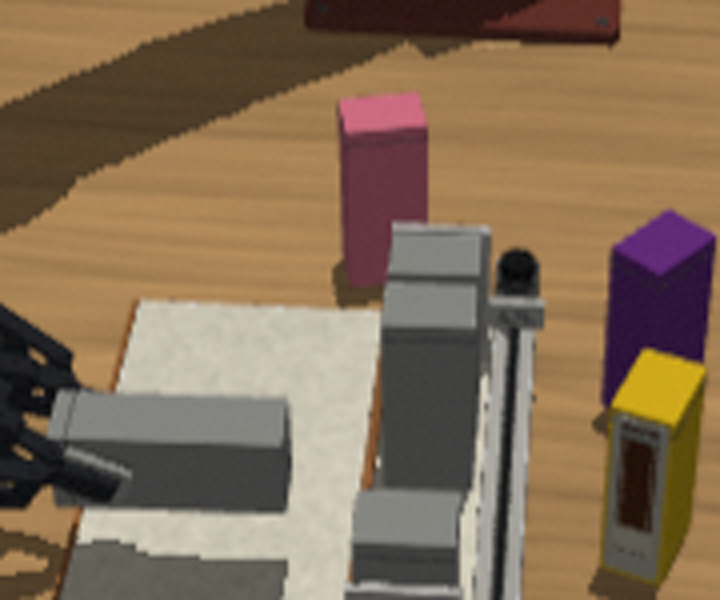

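```bash
python3 - <<'E'
from plan import *
print(bot.get_ft_force())
bot.line_to(tcp(b2w1([48,-60,265]),MP),Q(MP),vel=110); print("gap",bot.get_finger_gap(),bot.get_clock())
bot.line_to(tcp(b2w1([47.5,69,265]),MP),Q(MP),vel=120)
print("gap",bot.get_finger_gap(),bot.get_clock(),bot.get_ee_pos()-tcp(b2w1([47.5,69,265]),MP),bot.get_ft_force())
import pickle
s=cam("scene");crop(s,220,120,400,360,2.5,"sE.png");t=cam("top");crop(t,230,140,420,320,3.3,"tE.png")
pickle.dump((s,t),open("E.pkl","wb"))
E
```

```text
[-0.21397079  0.71312242 -1.26494209]
gap 35.92127175546802 10.225
gap 35.926017711256875 11.45 [ 0.17061646 -1.22042634  0.0131561 ] [-0.04410355  0.14954244 -1.19091478]
```

View pics/sE.png

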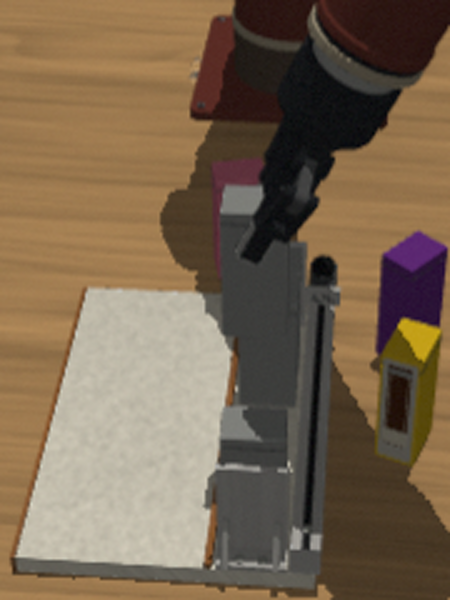

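View pics/tE.png

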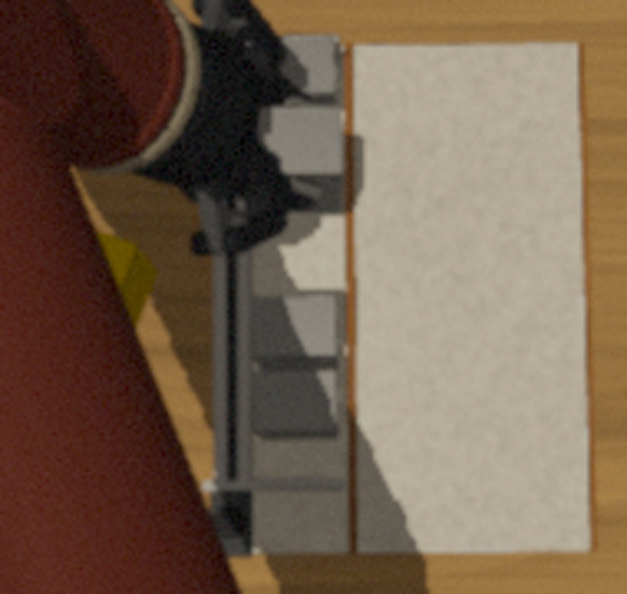

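```bash
python3 - <<'E'
from plan import *
import pickle
s,t=pickle.load(open("E.pkl","rb"))
for x in(29.5,65.5):
  for z in(170,290):
    p=b2w1([x,44,z]); print(x,z,((proj(s,p)[0]-[220,120])*2.5).round(0),((proj(t,p)[0]-[230,140])*3.3).round(0))
crop(s,280,170,370,300,6,"sE2.png")
E
```

```text
29.5 170 [228. 308.] [335. 213.]
29.5 290 [226. 185.] [333. 173.]
65.5 170 [224. 338.] [334. 152.]
65.5 290 [221. 214.] [333. 104.]
```

View pics/sE2.png

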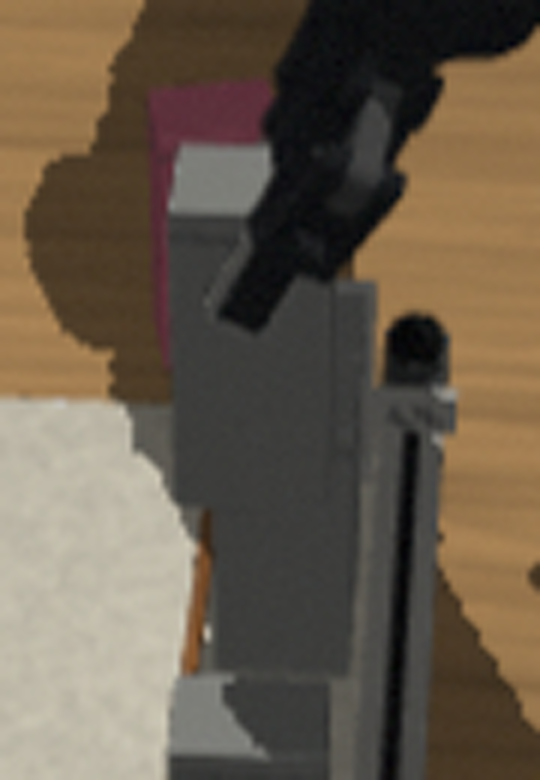

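```bash
python3 - <<'E'
from plan import *
Y=70.5
bot.line_to(tcp(b2w1([47.5,Y,119]),MP),Q(MP),vel=120)
print("gap",bot.get_finger_gap(),bot.get_clock(),bot.get_ee_pos()-tcp(b2w1([47.5,Y,119]),MP),bot.get_ft_force())
import pickle
s=cam("scene");crop(s,280,200,370,360,4,"sF.png");t=cam("top");crop(t,230,140,420,320,3.3,"tF.png");w=cam("wrist");crop(w,0,0,640,480,1.25,"wF.png")
pickle.dump((s,t,w),open("Fp.pkl","wb"))
for x in(29.5,65.5):
  for z in(24,144):
    p=b2w1([x,44,z]); print(x,z,((proj(s,p)[0]-[280,200])*4).round(0),((proj(t,p)[0]-[230,140])*3.3).round(0),(proj(w,p)[0]*1.25).round(0))
E
```

```text
gap 35.701452261511804 12.9167 [0.32456889 0.0717798  1.00514603] [-0.47203743 -0.38454362  0.57522872]
29.5 24 [130. 379.] [336. 250.] [371. 289.]
29.5 144 [126. 212.] [335. 220.] [351. 521.]
65.5 24 [124. 428.] [335. 197.] [436. 289.]
65.5 144 [120. 260.] [334. 161.] [455. 521.]
```

View pics/sF.png

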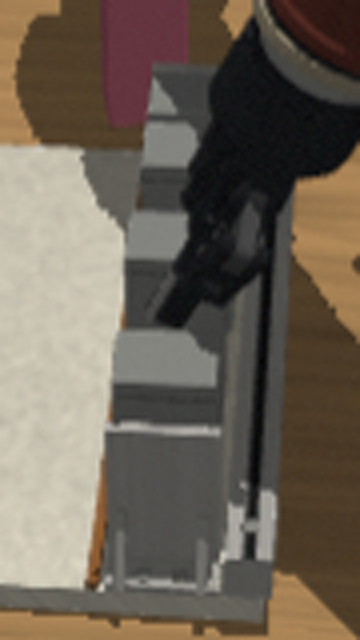

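View pics/tF.png

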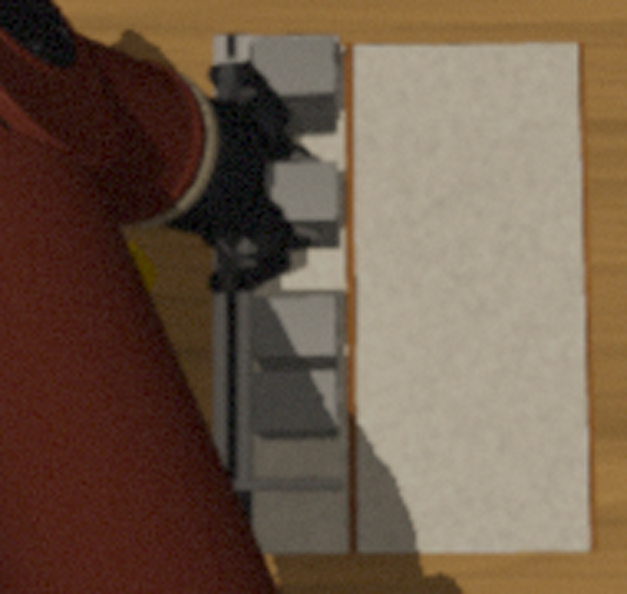

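View pics/wF.png

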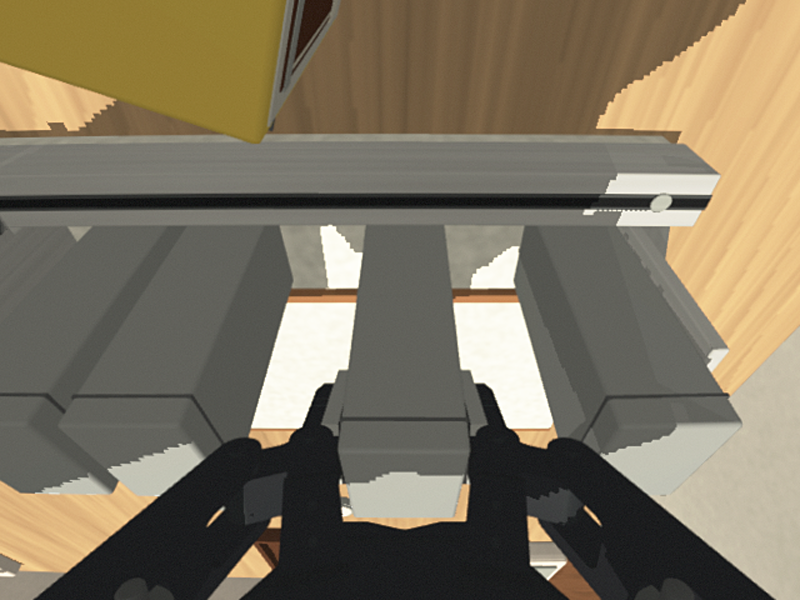

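```bash
python3 - <<'E'
from plan import *
def fz(n=4): 
    o=[]
    for _ in range(n): o.append(bot.get_ft_force()); bot.sleep(0.02)
    return np.mean(o,0)
f0=fz();print(f0)
for h in np.arange(117,108,-1.0):
    bot.line_to(tcp(b2w1([47.5,70,h]),MP),Q(MP),vel=30)
    f=fz(); print(h,(f-f0).round(2),bot.get_ee_pos()[2].round(2))
    if (f-f0)[2]>2.5: break
w=cam("wrist");crop(w,0,0,640,480,1.25,"wG.png");print(bot.get_clock())
s=cam("scene");crop(s,280,200,370,360,4,"sG.png")
E
```

```text
[-0.12256606 -0.29025347 -0.72743385]
117.0 [ 0.09 -0.53  0.56] 257.39
116.0 [0.08 0.61 0.25] 256.44
115.0 [ 0.51 -0.06  0.3 ] 255.43
114.0 [0.33 0.59 0.81] 254.42
113.0 [-0.48  0.76  3.7 ] 253.84
14.7667
```

View pics/wG.png

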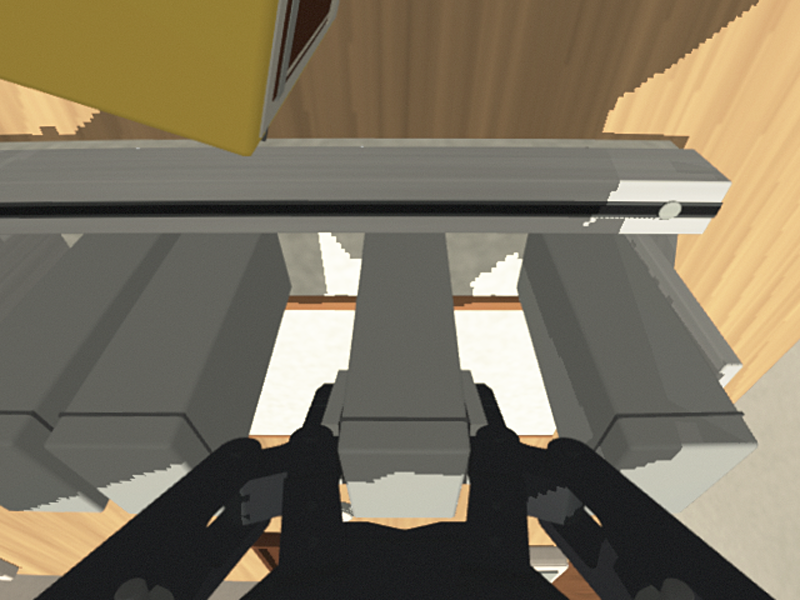

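View pics/sG.png

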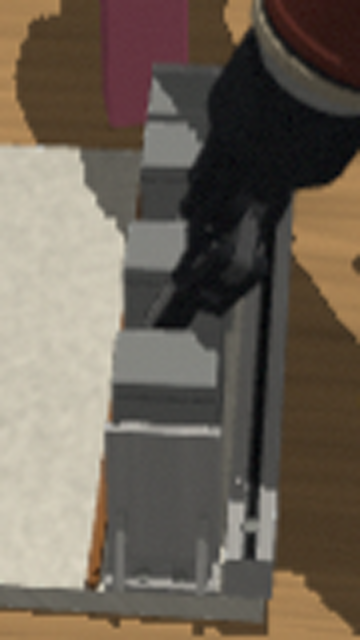

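```bash
python3 - <<'E'
from plan import *
bot.line_to(tcp(b2w1([47.5,70,113.3]),MP),Q(MP),vel=30)
bot.command_gripper(42,20); print(bot.get_ft_force(),bot.get_finger_gap())
bot.command_gripper(58); print(bot.get_ft_force(),bot.get_finger_gap())
p=bot.get_ee_pos()
bot.line_to(p-MP[:,0]*60,vel=80); print(bot.get_ft_force())
bot.line_to(p-MP[:,0]*200,vel=180)
print(bot.get_clock())
import pickle
s=cam("scene");crop(s,220,205,400,360,4,"sH.png");t=cam("top");crop(t,230,140,420,320,3.3,"tH.png");w=cam("wrist");crop(w,0,0,640,480,1.25,"wH.png")
pickle.dump((s,t,w),open("H.pkl","wb"))
E
```

```text
[-0.46171165 -0.49070322 -0.46330665] 41.953158003213524
[ 0.02148537 -0.17911976 -0.45029765] 57.573490857467064
[-1.02084112 -0.05745913 -0.04082376]
17.425
```

View pics/wH.png

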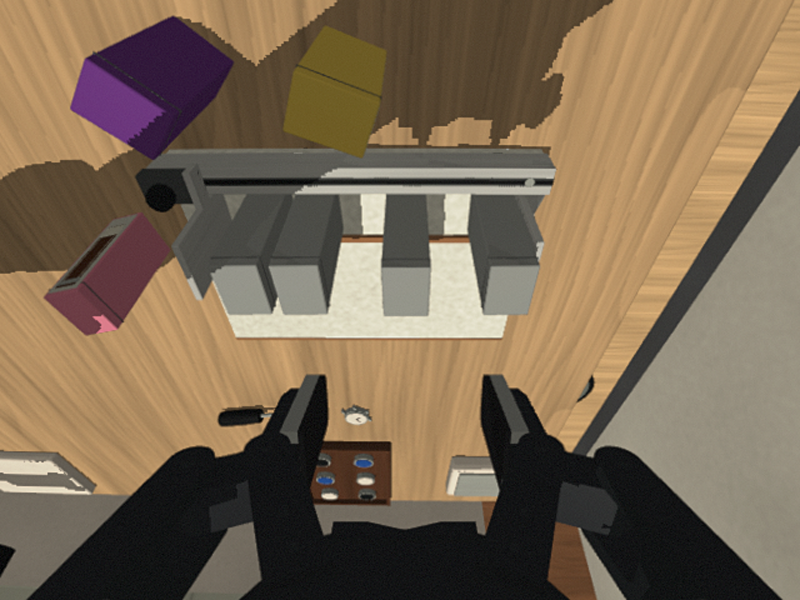

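View pics/sH.png

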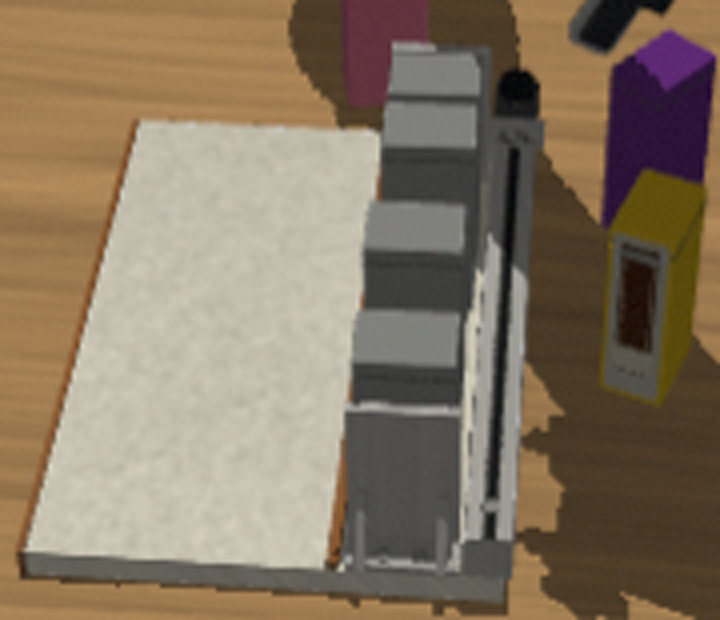

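```bash
cat > push.py <<'E'
from ikc import *
def mpush(deg,side):
    a=np.radians(deg); x=np.array([np.sin(a),0,-np.cos(a)]); z=np.array([0,1.,0])*side
    return Rb@np.c_[x,np.cross(z,x),z]
E
python3 - <<'E'
from push import *
import pickle
w=pickle.load(open("wA.pkl","rb"))
inv=lambda p:(Rb.T@(p-np.r_[B[:2],0]))[:2].round(0)
for uv in((108,133),(145,125),(133,187),(162,183)): print("pink top",inv(onz(w,np.array(uv)/1.25,120)))
for side in(1,-1):
  for deg in(0,5,10,15):
    m=mpush(deg,side);o=[]
    for pt in([-160,69,240],[-160,69,103],[10,69,103]):
        q=bot.ik(tcp(b2w1(pt),m,173),Q(m));o.append(None if q is None else np.round(q,2).tolist())
    print(side,deg,o, "cam dir",(Rb.T@m[:,1]).round(2))
E
```

```text
pink top [-252.   47.]
pink top [-216.   53.]
pink top [-239.   -1.]
pink top [-210.    2.]
1 0 [[0.32, -0.05, -0.44, 1.88, -0.02, 1.31, 1.48], [0.35, 0.09, -0.51, 2.05, 0.05, 1.01, 1.42], [0.39, 0.46, -0.63, 1.64, 0.29, 1.14, 1.27]] cam dir [-1.  0.  0.]
1 5 [[0.27, -0.12, -0.38, 1.94, -0.04, 1.22, 1.5], [0.31, 0.02, -0.45, 2.12, 0.02, 0.92, 1.44], [0.4, 0.4, -0.63, 1.73, 0.29, 1.02, 1.27]] cam dir [-1.   -0.   -0.09]
1 10 [[0.19, -0.19, -0.3, 2.01, -0.04, 1.14, 1.5], [0.25, -0.05, -0.39, 2.19, 0.0, 0.82, 1.45], [0.41, 0.34, -0.61, 1.81, 0.28, 0.9, 1.27]] cam dir [-0.98  0.   -0.17]
1 15 [[0.11, -0.25, -0.23, 2.08, -0.04, 1.05, 1.49], [0.16, -0.11, -0.31, 2.26, -0.0, 0.72, 1.45], [0.4, 0.28, -0.59, 1.89, 0.27, 0.78, 1.27]] cam dir [-0.97  0.   -0.26]
-1 0 [[0.11, -0.05, -0.24, 1.89, -0.01, 1.31, -1.67], [0.11, 0.07, -0.25, 2.06, 0.02, 1.01, -1.7], [0.07, 0.39, -0.22, 1.66, 0.09, 1.1, -1.73]] cam dir [ 1. -0.  0.]
-1 5 [[0.13, -0.12, -0.25, 1.95, -0.02, 1.22, -1.66], [0.12, 0.01, -0.27, 2.13, 0.02, 0.92, -1.7], [0.08, 0.34, -0.23, 1.74, 0.1, 0.99, -1.73]] cam dir [1.   0.   0.09]
-1 10 [[0.16, -0.19, -0.27, 2.01, -0.04, 1.14, -1.65], [0.14, -0.05, -0.29, 2.19, 0.01, 0.82, -1.7], [0.09, 0.29, -0.24, 1.82, 0.11, 0.87, -1.75]] cam dir [ 0.98 -0.    0.17]
-1 15 [[0.18, -0.25, -0.29, 2.08, -0.06, 1.05, -1.63], [0.16, -0.11, -0.31, 2.26, -0.0, 0.72, -1.7], [0.1, 0.24, -0.25, 1.9, 0.13, 0.76, -1.76]] cam dir [ 0.97 -0.    0.26]
```

```bash
python3 - <<'E'
from push import *
m=mpush(8,-1)
bot.goto(tcp(b2w1([-155,69,240]),m,173),Q(m)); bot.command_gripper(0,30); print(bot.get_finger_gap())
bot.line_to(tcp(b2w1([-155,69,150]),m,173),Q(m),vel=150)
bot.line_to(tcp(b2w1([-155,69,103]),m,173),Q(m),vel=80)
print(bot.get_clock(),bot.get_ee_pos()-tcp(b2w1([-155,69,103]),m,173),bot.get_ft_force())
import pickle
s=cam("scene");crop(s,250,130,400,310,4,"sI.png");w=cam("wrist");crop(w,0,0,640,480,1.25,"wI.png")
pickle.dump((s,w),open("I.pkl","wb"))
for p in ([-155,69,103],[-128,69,103],[-128,41,118]): print(p,((proj(s,b2w1(p))[0]-[250,130])*4).round(),(proj(w,b2w1(p))[0]*1.25).round())
E
```

```text
-0.19024237859457235
20.6833 [0.21954471 0.06390688 0.36552365] [0.06728068 0.11372849 0.84141072]
[-155, 69, 103] [319. 338.] [402. 391.]
[-128, 69, 103] [316. 367.] [402. 323.]
[-128, 41, 118] [267. 344.] [485. 333.]
```

View pics/wI.png

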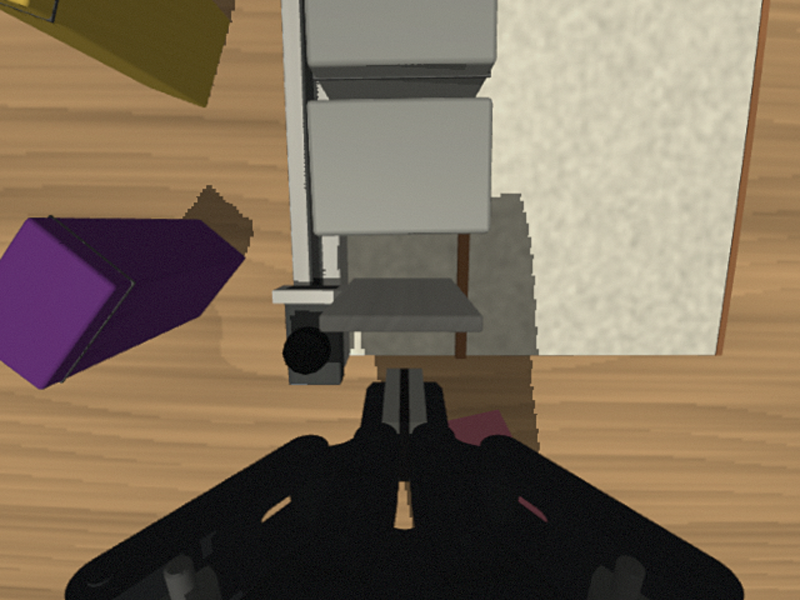

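View pics/sI.png

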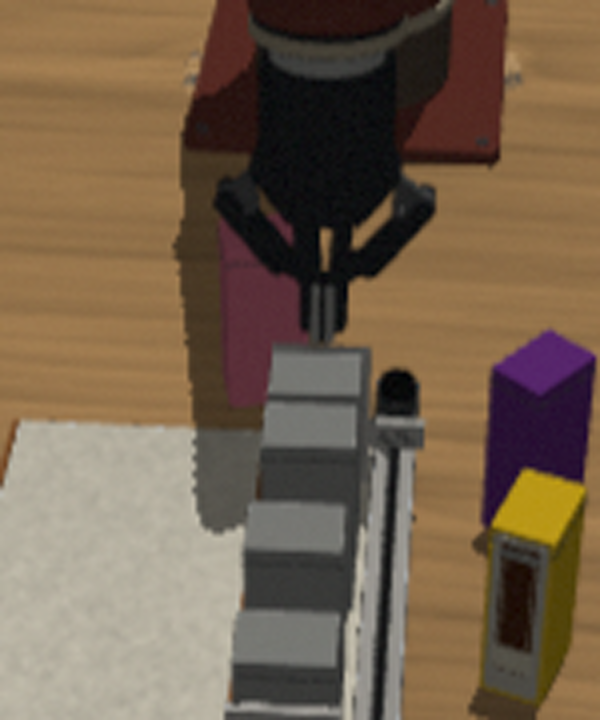

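```bash
cat >> push.py <<'E'
m=mpush(8,-1); ex=Rb[:,0]
def F(n=5):
    o=[]
    for _ in range(n): o.append(bot.get_ft_force()); bot.sleep(0.02)
    return Rb.T@np.mean(o,0)
def to(x,v,z=103): bot.line_to(tcp(b2w1([x,69,z]),m,173),Q(m),vel=v)
E
python3 - <<'E'
from push import *
f0=F();np.save("f0.npy",f0);print(f0)
for x in list(range(-146,-130,2)):
    to(x,25); f=F(3)-f0; print(x,f.round(2),end=";")
    if f[0]<-8: break
for x in list(range(-126,-95,6)):
    to(x,30); f=F(2)-f0; print(x,f.round(2),end=";")
    if f[0]<-8: break
print(bot.get_clock())
s=cam("scene");crop(s,220,180,400,340,4,"sJ.png");w=cam("wrist");crop(w,0,0,640,480,1.25,"wJ.png")
E
```

```text
[-0.20491185  0.06570615  0.15797042]
-146 [ 0.14 -0.22  0.05];-144 [ 0.5  -0.23 -0.38];-142 [0.16 0.66 0.27];-140 [ 0.46  0.2  -0.06];-138 [-0.13  0.49 -0.25];-136 [ 0.01 -0.27  0.19];-134 [ 0.79 -0.34 -0.22];-132 [ 0.65 -0.08 -0.49];-126 [ 0.43  0.2  -1.01];-120 [ 0.37  0.22 -0.48];-114 [ 0.49 -0.05 -0.06];-108 [-0.21 -0.27 -0.76];-102 [ 0.51 -0.15 -0.22];-96 [ 0.13 -0.26  0.34];25.825
```

View pics/wJ.png

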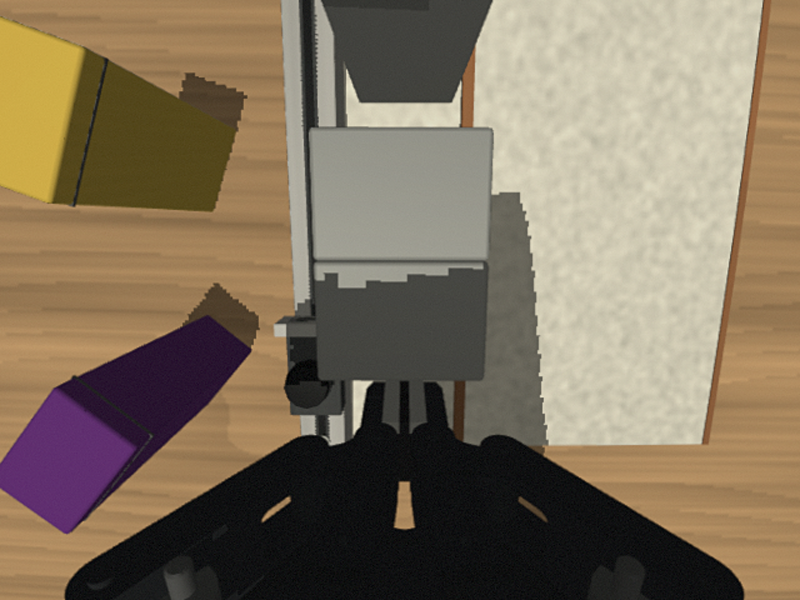

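View pics/sJ.png

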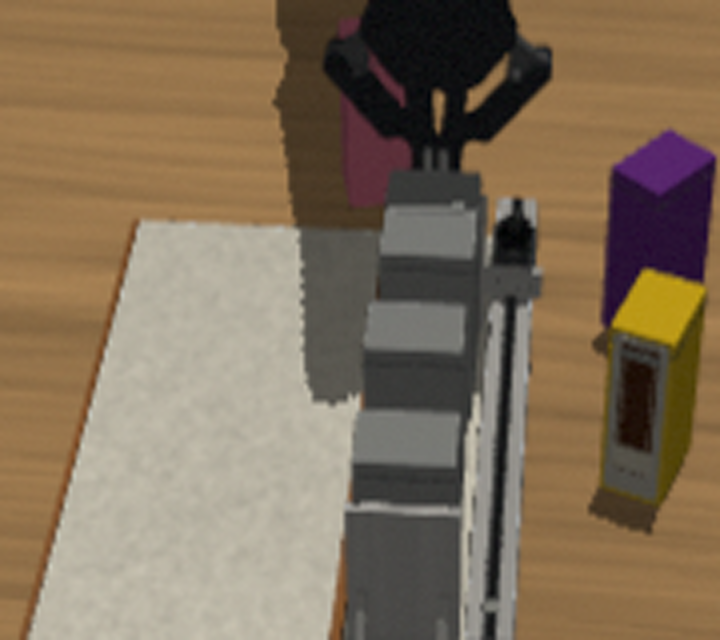

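```bash
python3 - <<'E'
from push import *
f0=np.load("f0.npy")
for x in list(range(-90,-35,6)):
    to(x,30); f=F(2)-f0; print(x,f.round(2),end=";")
    if f[0]<-8: break
for x in list(range(-34,-19,2)):
    to(x,20); f=F(3)-f0; print(x,f.round(2),end=";")
    if f[0]<-6: break
print(bot.get_clock())
s=cam("scene");crop(s,220,180,400,340,4,"sK.png");w=cam("wrist");crop(w,0,0,640,480,1.25,"wK.png")
E
```

```text
-90 [ 0.2  -0.41  0.09];-84 [ 1.16 -0.12 -0.06];-78 [0.43 0.98 0.18];-72 [0.69 0.08 0.09];-66 [-0.14 -0.02 -0.52];-60 [ 0.21 -0.21  0.18];-54 [0.6  0.14 0.12];-48 [ 0.52 -0.12 -0.06];-42 [ 0.02  0.22 -0.37];-36 [-0.03 -0.58  0.55];-34 [-0.01 -0.35  0.09];-32 [-0.68 -0.46 -0.51];-30 [-0.42 -0.41 -0.14];-28 [-0.49  0.01 -0.35];-26 [-0.28  0.03 -0.31];-24 [-0.1  -0.25 -0.23];-22 [-0.27  0.09  0.19];-20 [-0.49 -0.16 -0.1 ];32.1583
```

View pics/wK.png

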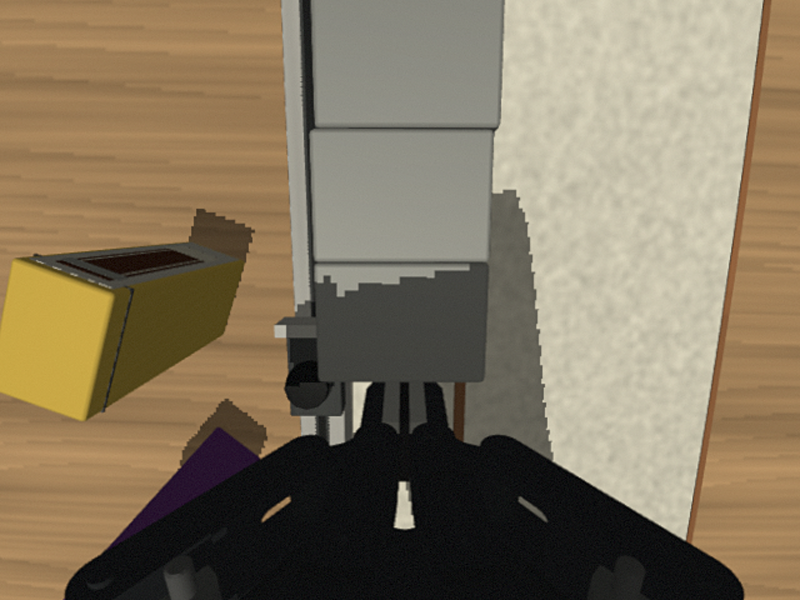

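View pics/sK.png

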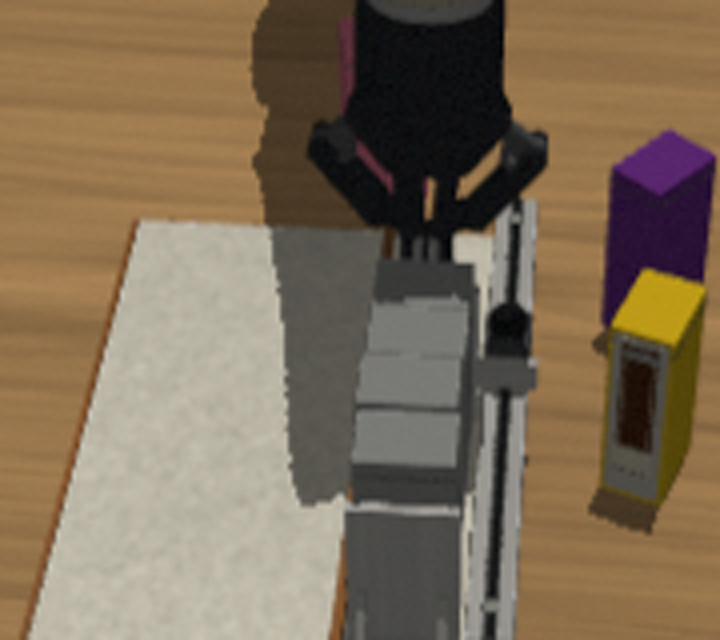

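```bash
python3 - <<'E'
from push import *
f0=np.load("f0.npy")
x=-20.
while x<-3:
    x+=0.8; to(x,20); bot.sleep(.05); f=F(5)-f0; print(round(x,1),f[0].round(2),(Rb.T@(bot.get_ee_pos()-tcp(b2w1([x,69,103]),m,173)))[0].round(2),end="; ")
    if f[0]<-6.5: break
print(bot.get_clock())
E
```

```text
-19.2 -1.37 -0.04; -18.4 -1.33 0.04; -17.6 -0.76 0.06; -16.8 -0.67 0.05; -16.0 -1.39 0.02; -15.2 -1.63 0.01; -14.4 -1.62 0.02; -13.6 -4.78 -0.17; -12.8 -8.91 -0.65; 35.7083
```

```bash
python3 - <<'E'
from push import *
f0=np.load("f0.npy")
x=-12.8
f=F(15)-f0; print(f.round(2))
for k in range(5):
    e=10+f[0]
    if abs(e)<0.35: break
    x+=np.clip(e/5.5,-.4,.4); to(x,20); bot.sleep(.3); f=F(15)-f0; print(round(x,2),f.round(2))
print(bot.get_clock(),x)
bot.sleep(1.0); f=F(20)-f0; print("later",f.round(2),bot.get_clock(),bot.get_moment())
import pickle
s=cam("scene");crop(s,220,180,400,340,4,"sL.png");w=cam("wrist");crop(w,0,0,640,480,1.25,"wL.png");t=cam("top");crop(t,0,0,640,480,1.25,"tL.png")
pickle.dump((s,t,w),open("L.pkl","wb"))
E
```

```text
[-8.82 -0.27  5.85]
-12.59 [-10.1   -0.18   6.66]
36.7583 -12.585971862399987
later [-10.2   -0.3    7.07] 38.0917 [-0.0862955   2.11827603  0.02230201]
```

View pics/wL.png

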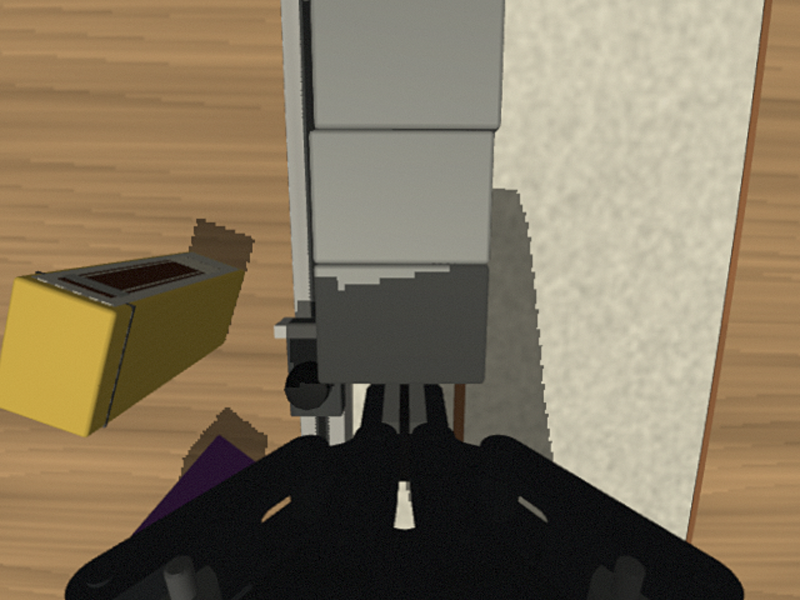

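View pics/sL.png

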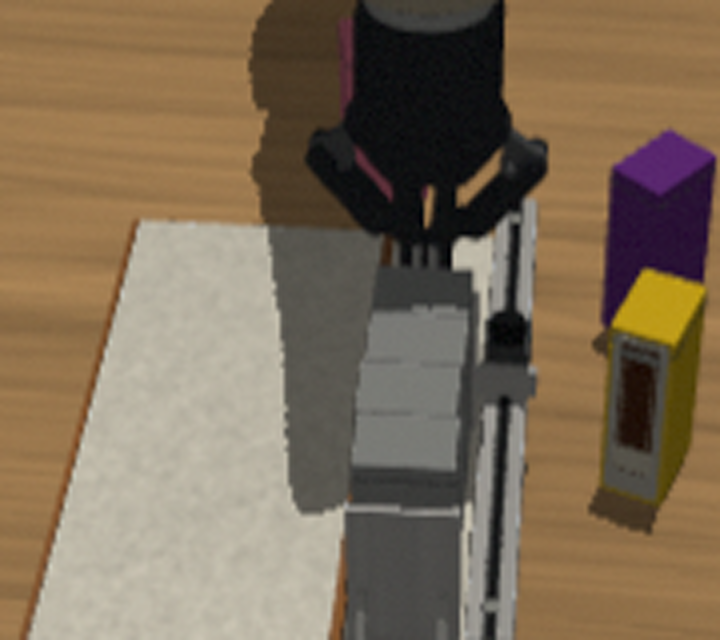

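View pics/tL.png

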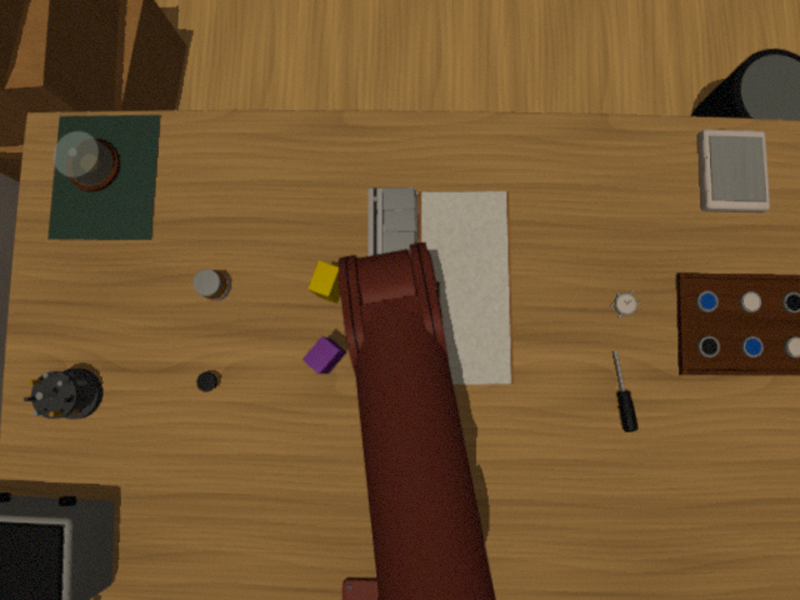

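```bash
python3 - <<'E'
from push import *
f0=np.load("f0.npy")
x=-12.586;z=103.
for k in range(8):
    z+=0.3; to(x,20,z); bot.sleep(.1); f=F(8)-f0; print(round(x,2),round(z,2),f.round(2))
    if f[2]<1.2 or f[0]>-8 or f[0]<-12.5: break
print(bot.get_clock())
E
```

```text
-12.59 103.3 [-8.97 -0.15  4.52]
-12.59 103.6 [-7.54  0.15  2.72]
39.2083
```

```bash
python3 - <<'E'
from push import *
f0=np.load("f0.npy")
x,z=-12.586,103.6
J=np.array([[5.8,-4.7],[3.7,-6.5]])
f=F(8)-f0
for k in range(8):
    e=np.array([10+f[0], 0.5-f[2]])
    if abs(e[0])<.4 and abs(e[1])<1.2: break
    d=np.clip(0.6*np.linalg.solve(J,e),-.5,.5); x+=d[0]; z+=d[1]
    to(x,20,z); bot.sleep(.15); f=F(12)-f0; print(round(x,2),round(z,2),f.round(2))
    if f[0]<-13: break
print(bot.get_clock())
bot.sleep(1.0); f=F(25)-f0; print("later",f.round(2),bot.get_clock())
s=cam("scene");crop(s,220,180,400,340,4,"sM.png");w=cam("wrist");crop(w,0,0,640,480,1.25,"wM.png")
E
```

```text
-12.09 104.1 [-8.17  0.04  0.94]
-11.67 104.38 [-9.07 -0.01  0.64]
-11.47 104.5 [-9.62 -0.19  0.86]
41.1417
later [-9.71 -0.06  0.62] 42.5583
```

View pics/wM.png

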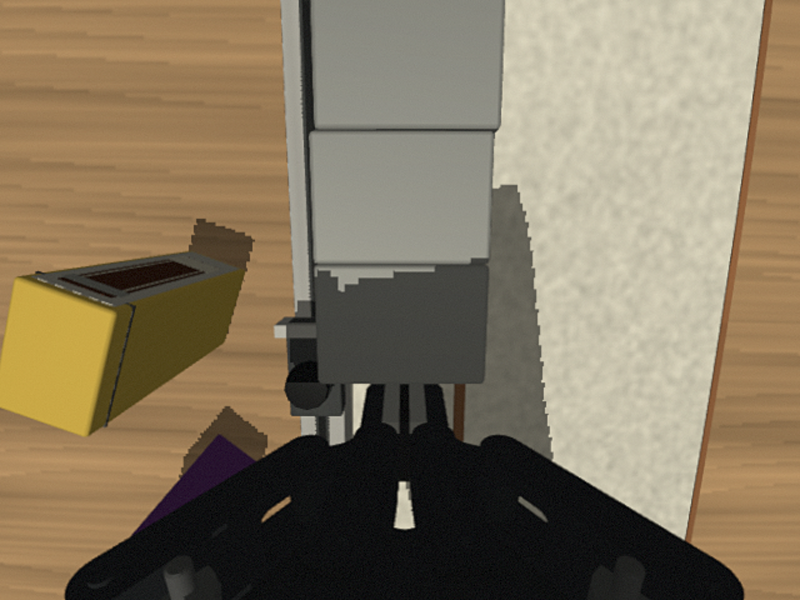

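View pics/sM.png

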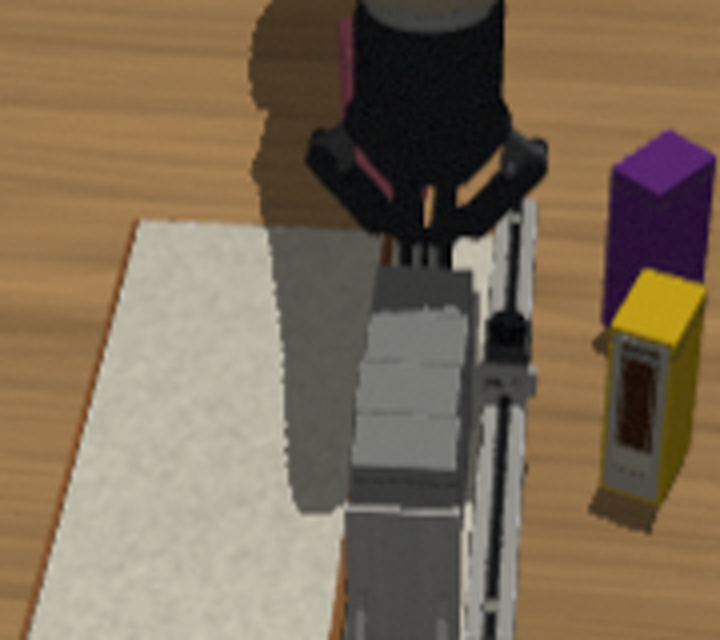

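```bash
python3 - <<'E'
from push import *
w=cam("wrist");s=cam("scene")
for x in(-2,1,4): print(x,(proj(w,b2w1([x,69,138]))[0]*1.25).round(1))
for x,y in((1,44),(37,44),(73,44),(109,44),(145,44)): print(x,((proj(s,b2w1([x,y,138]))[0]-[220,180])*4).round(0))
print((F(10)-np.load("f0.npy")).round(2),bot.get_moment(),bot.get_clock())
E
```

```text
-2 [401.3 400.3]
1 [401.3 390.8]
4 [401.3 381.2]
1 [371. 265.]
37 [365. 311.]
73 [358. 359.]
109 [351. 410.]
145 [344. 464.]
[-9.88 -0.09  0.76] [-2.61689934e-02  2.26996627e+00 -1.53574289e-03] 42.925
```

```bash
python3 - <<'E'
from plant import bot
print(bot.finish_job(), bot.get_clock())
E
```

```text
the job is handed in; nothing more can be done
the job is handed in; nothing more can be done
```

The toppled case is standing upright in its gap again, strap side to the front. The row is closed against the end stop, and I handed the job in at about 43 s with the arm still pressing on the end plate.

**What I did:** I gripped the case near its top, turned it upright, and lowered it until it touched the lane floor. After letting go I closed the fingers and pushed the plate at its push point until the row was tight. Pressing on the plate at first also loaded it downward by about 7 N, so I adjusted the pose to take that off.

**Last checks:**
- **Push:** just before handing in, the plate was being pressed with 9.9 N along the lane, with about 0.8 N vertical and almost nothing sideways. It had stayed steady over a 1 s wait.
- **Row:** the scene camera shows all four cases upright, in line and 36 mm apart, reaching the stop to within about 1 pixel.
- **Bench:** the watch, loupe, jar and screwdriver look undisturbed in the top view taken about 5 s before handing in. The arm hid part of that view.

**What disagreed or was not confirmed:**
- The wrist camera puts the plate end of the row about 3 mm further along than expected. Contact also came about 1.6 mm later than I had calculated. I put both down to calibration and the cases' rounded edges.
- The moment readings seemed to be offset, so I could not use them to confirm the exact height of the push. I set that from the fingertip position, about 104 mm above the bench.

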